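# Bring the yellow pot to the front of the display turntable

## Task

The display turntable is locked by a sliding bolt with a red handle: draw the bolt fully back, away from the turntable, then turn the turntable gently by the round knob at its centre until the little tree in the yellow pot stands at the front, in line with the white arrow on the plinth. Leave the four pots standing in their seats and the other things on the table alone. Finish while still gripping the knob, holding the turntable still there.

Things in the scene. Friction and masses are not known exactly. Their poses are not given: they have to be found in the camera images.
- plinth: fixed dark wooden plinth, 370 x 340 mm and 20 mm high, under the turntable. Origin: on the table under the turntable's axis, z up. The plinth's +x points to the front, where a white arrowhead lies on its top, 150 to 180 mm from the axis; the bolt lies along its +y on a narrow arm that reaches 290 mm from the axis; it may stand turned by 20 degrees either way
- front_spot (a point): fixed point of the plinth where the yellow pot must stand: at the front, 100 mm from the axis in line with the arrow, at the height of the turntable's top (40 mm above the table)
- carousel: the turntable: wooden disc 300 mm across on the plinth's axis, top 40 mm above the table, with four seats (rings 8 mm high) 100 mm from the axis, 90 degrees apart. Origin: on the axis, 24 mm above the table, z up; its x axis lies along the plinth's x at the start, so that the seats lie at 45 degrees to it and none is at the front. Turns either way (4.5 rad at most) with about 0.2 N m and stays where it is left
- knob (a point): centre of the round black rubber knob on top of the turntable's centre post, turning with it: 40 mm across, 36 mm high, this point 147 mm above the table (knob from 129 to 165 mm), it can be gripped at any yaw. The pots reach up to 112 mm
- bolt (a joint): travel of the bolt in m: 0 to 0.006 at the start (in, locking), 0.05 fully back; it grows along the plinth's +y, away from the turntable. Takes about 3 N to slide and stays where it is left. While it is in, its tip stands between two brass blocks on the disc's rim (tops 56 mm above the table) and locks the disc
- bolt_handle (a point): top centre of the bolt's upright red handle, 96 mm above the table; the handle is 14 mm wide (plinth x), 16 mm deep (plinth y), its top 96 mm and its foot 56 mm above the table. At joint value 0 it stands 205 mm from the axis along the plinth's +y
- pot_yellow: miniature potted mushroom tree in a yellow round pot, 58 mm across at the rim, 72 mm tall in all; it stands loose in one of the four seats on the turntable. Origin: centre of its underside, z up
- pot_a: miniature potted mushroom tree in a brown round pot, 58 mm across at the rim, 72 mm tall in all; it stands loose in one of the four seats on the turntable. Origin: centre of its underside, z up
- pot_b: miniature potted mushroom tree in a brown round pot, 58 mm across at the rim, 72 mm tall in all; it stands loose in one of the four seats on the turntable. Origin: centre of its underside, z up
- pot_c: miniature potted mushroom tree in a brown round pot, 58 mm across at the rim, 72 mm tall in all; it stands loose in one of the four seats on the turntable. Origin: centre of its underside, z up
- tea_jar: amber glass jar with a wooden lid, 68 mm across, 100 mm tall; a bystander. Origin: centre of its underside
- label_roll: white roll with a hole, 72 mm across, 45 mm tall; a bystander. Origin: centre of its underside
- phone: black phone lying flat, 150 x 72 x 9 mm; a bystander. Origin: centre of its underside
- reishi_cap: loose reddish mushroom cap lying flat, 90 mm across, 18 mm tall; a bystander. Origin: centre of its underside
- brush: hand brush with a wooden handle lying on the table, 180 mm long; a bystander. Origin: centre of its underside
- mister: green glass bottle with a black cap, 60 mm across, 150 mm tall; a bystander. Origin: centre of its underside
Not all that is in view belongs to the job. Leave any blue or purple look-alike of the pot_a alone.

How it is judged:
On the way:
1. the bolt is drawn back (40 mm or more) (value of joint bolt above 0.04 m), for 0.2 s.
At the end, for the whole second after the job is handed in: the bolt is drawn back by 38 mm or more, the yellow pot stands within 14 mm of the front spot, all four pots stand upright in their seats, and the fingers still grip the knob (more than 3 N, grasp point within 40 mm of the knob's centre) with the turntable still (under 0.05 rad/s) (value of joint bolt above 0.038 m and horizontal distance between pot_yellow and front_spot below 0.014 m and contact force between the fingers and carousel above 3 N and distance between the grasp point and knob below 0.04 m and angular speed of carousel below 0.05 rad/s and angle between each of pot_yellow, pot_a, pot_b, pot_c's own z axis and vertical below 0.15 rad and height (world z) of pot_yellow between 0.035 and 0.047 m and height (world z) of pot_a between 0.035 and 0.047 m and height (world z) of pot_b between 0.035 and 0.047 m and height (world z) of pot_c between 0.035 and 0.047 m); the arm keeps its last pose, push and grip.
It fails at once if the turntable is spun faster than 3 rad/s (angular speed of carousel above 3 rad/s).
It fails at once if a pot is lifted out of its seat or tipped (height (world z) of any of pot_yellow, pot_a, pot_b, pot_c above 0.052 m or angle between any of pot_yellow, pot_a, pot_b, pot_c's own z axis and vertical above 0.35 rad).
It fails at once if another thing on the table is moved by more than 30 mm (distance of any of tea_jar, label_roll, phone, reishi_cap, brush, mister from where it was at the start of the episode above 0.03 m).
It also fails if it takes over 70 s, if anything falls off the work surface, if the arm or the gripper's body presses on something with over 40 N, if the wrist force passes 120 N, or if a joint passes its speed limit or range.

## Robot

A 6-joint arm with a two-finger parallel gripper is mounted at the origin on the work surface. World frame = base frame: x ahead of the robot, y to its left, z up, the work surface at z = 0. Lengths are in m, angles in rad, forces in N, time in s.
With the tool pointing down it reaches from about 0.25 to 0.775 m from the base axis. Payload 4 kg.
Tool frame: the origin (TCP) lies at the very end of the fingers, on their centre line; the grasp point (between the pads) lies 19 mm behind it (robot.pinch_z is the distance from the TCP to the grasp point, in m); z points along the fingers, y is the line along which they close (so a half turn about z gives the same grasp; the last joint's range is limited). The gripper opens to 94 mm and grips with 3 to 60 N. Pads are 16 mm wide; open, the fingers measure 119 mm over their backs; the gripper's body (75 mm by 177 mm) begins 78 mm behind the grasp point.
Start: joints at [1.186, 0.087, 1.371, -0, 1.684, -0.103], TCP at [0.153, 0.528, 0.206] pointing down, gripper open.
Joint ranges: [-3.1, 3.1], [-0.76, 2.03], [0.27, 2.55], [-1.08, 4.22], [0.17, 2.65], [-2.57, 2.57]. Speed limits (rad/s): [2.79, 2.79, 3.14, 3.14, 3.14, 3.14].

## Interface

Orientations are given as [roll, pitch, yaw] about the fixed x, y, z axes, in that order (R = Rz(yaw) Ry(pitch) Rx(roll)).
In Python, from bench import robot gives the robot as it stands.
- The arm moves only by the tool arm_command, never from a script. Its argument "targets" is one flat list of numbers, 7 for each row, row after row: the turn, a rotation vector about the tool's x, y, z in degrees, then the shift along the tool's x, y, z in mm, then the closure, from -1 (fully open) to 1 (shut). In form: [ax, ay, az, x, y, z, hand, ax, ay, az, x, y, z, hand, ...]. A call has 1 to 20 rows; each row is the pose to reach, as a shift and turn from the pose commanded when the call began, along the tool's axes at that moment; what a row does not reach only later rows make up. A row lasts 1/10 s, in which the tool goes at most 50 mm and 8.59 degrees, less where a joint would pass 70% of its speed; a pose out of reach is approached as far as the arm can. A call with a gripper value outside its range is refused whole. The fingers move at their own pace and stop on an object; the grip force is fixed at half the most. Time passes only in rows, so rows that repeat a pose let the fingers close. It gives the time, the measured TCP pose, the force, the opening and the grip force at its end, in the units of the state.
- robot.get_obs(): the state, without advancing time (a new reading comes with each control period).
- robot.snapshot(name): name is "side" or "top"; returns a dict with "color" (384x512x3 uint8, red, green, blue), "range_z" (384x512 float32, m along the optical axis (not along the pixel's ray), 0 where there is no reading), "fx", "fy", "cx", "cy" (pixels), "T" (4x4, takes a point from camera to world coordinates). Camera axes: x right, y down, z forward; pixel columns grow to the right and rows downward; lengths in m; the calibration is good to about 2 mm. A picture is of the moment at which its call begins.
- robot.close_job(): hands the job in; it is judged then, once.
The state is a dict: "time": time; "joint_positions": joint angles; "qvel": joint speeds; "joint_torque": joint torques, N m; "tool_pos": TCP position; "ee_rot": TCP orientation; "wrist_force": force on the tool from outside, world axes, zero at the start; "wrist_torque": the same for the moment, N m; "width": finger opening in m; "finger_force": force on a finger pad.
Only numpy, scipy, OpenCV 4.12 (cv2) and the standard library are available. Lean on these libraries where they do the work, as an engineer would, in place of code of your own. Each camera call takes 0.05 s, during which the arm holds its last target. There are 200 camera calls.

## Working session

There is one attempt and no reset: what is moved stays moved. The work goes in short steps, Python scripts to look and compute and a tool call to move; the robot and the scene stay as the last step left them, time stands still between calls to the robot, and variables do not carry over. Pictures are saved under pics/ and viewed, at most 10 in all, crops included, and the job is handed in when it is done.

Besides the shell and the picture viewer there is one more tool, called by a JSON object that holds its "fn" and its "kwargs". arm_command: Moves the arm, as the interface text tells. Its arguments: {"type":"object","properties":{"targets":{"type":"array"}},"required":["targets"]}

```bash
mkdir -p pics; cat > h.py <<'E'
import numpy as np,cv2
from bench import robot
def snap(n,f=None):
    s=robot.snapshot(n); np.savez('/tmp/'+n+'.npz',**s)
    if f: cv2.imwrite('pics/'+f,s['color'][:,:,::-1])
    return s
def w(s,u,v):
    z=float(s['range_z'][v,u]); return (s['T']@[(u-s['cx'])/s['fx']*z,(v-s['cy'])/s['fy']*z,z,1])[:3]
def cloud(s):
    z=s['range_z'];v,u=np.indices(z.shape)
    P=np.stack([(u-s['cx'])/s['fx']*z,(v-s['cy'])/s['fy']*z,z],-1)
    return P@s['T'][:3,:3].T+s['T'][:3,3]
E
python3 - <<'E'
from h import *
a=snap('top','t1.png');b=snap('side','s1.png');o=robot.get_obs()
print(o['tool_pos'],o['ee_rot'],o['width'],o['time'],a['T'].round(3),b['T'].round(3))
E
```

```text
[0.15275807 0.5278398  0.2044181 ] [-3.13958502e+00 -2.02953292e-04  2.85976963e+00] 0.0942401598341532 0.1 [[-0.008 -0.991  0.131  0.305]
 [-1.     0.009  0.002 -0.019]
 [-0.003 -0.131 -0.991  1.583]
 [ 0.     0.     0.     1.   ]] [[ 0.932 -0.275  0.238  0.205]
 [-0.363 -0.724  0.586 -0.822]
 [ 0.011 -0.632 -0.775  1.19 ]
 [ 0.     0.     0.     1.   ]]
```

View pics/t1.png

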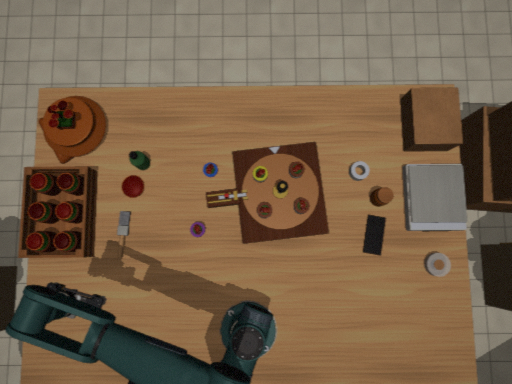

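View pics/s1.png

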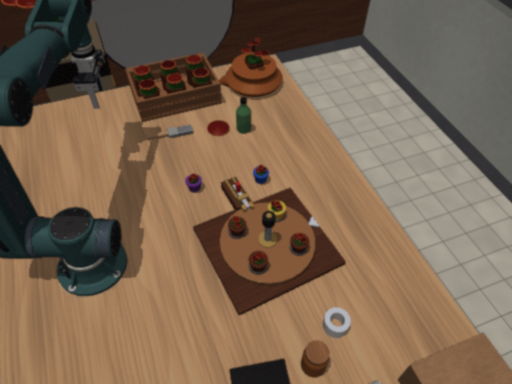

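The top view shows the knob at (282,187), the arrow at (275,150), the yellow pot at (260,173) and the bolt arm at (207–245,197). The look-alikes, a blue pot at (210,170) and a purple pot at (198,229), stand on the table. Next I'll take a close crop and measure.

```bash
python3 - <<'E'
from h import *
s=dict(np.load('/tmp/top.npz'));P=cloud(s)
c=s['color'][135:250,195:335,::-1];cv2.imwrite('pics/c1.png',cv2.resize(c,None,fx=5,fy=5,interpolation=cv2.INTER_CUBIC))
C=s['color'].astype(int)
roi=np.zeros(P.shape[:2],bool);roi[135:250,195:335]=1
def rep(n,m):
    m=m&roi; v,u=np.nonzero(m);print(n,m.sum(),u.mean().round(1),v.mean().round(1),np.median(P[m],0).round(4),P[m].min(0).round(3),P[m].max(0).round(3))
z=P[...,2]
rep('knob',(z>.13)&(z<.18))
R=(C[...,0]>120)&(C[...,1]<70)&(C[...,2]<70)
L=np.zeros_like(roi);L[180:212,200:250]=1
rep('handle z',L&(z>.07)); rep('red',L&R)
rep('yellow',(C[...,0]>150)&(C[...,1]>130)&(C[...,2]<90)&(z>.05)&(z<.12))
A=np.zeros_like(roi);A[142:160,262:290]=1
rep('arrow',A&(C.min(-1)>150))
d=(z>.034)&(z<.046);rep('disc',d)
E
```

```text
knob 109 282.4 186.3 [ 0.5253 -0.1271  0.1644] [ 0.508 -0.148  0.133] [ 0.545 -0.11   0.173]
handle z 25 225.8 196.1 [0.5008 0.0741 0.0969] [ 0.305 -0.019  0.071] [0.512 0.082 1.583]
red 11 225.6 194.9 [0.5053 0.0782 0.0947] [0.501 0.075 0.046] [0.515 0.089 0.102]
yellow 12 260.2 172.7 [ 0.5936 -0.0519  0.0831] [ 0.566 -0.073  0.074] [ 0.616 -0.027  0.087]
arrow 13 273.8 149.0 [ 0.6969 -0.1082  0.0244] [ 0.305 -0.116  0.02 ] [ 0.701 -0.019  1.583]
disc 3717 273.1 192.1 [ 0.5208 -0.115   0.04  ] [ 0.354 -0.277  0.034] [0.674 0.201 0.046]
```

View pics/c1.png

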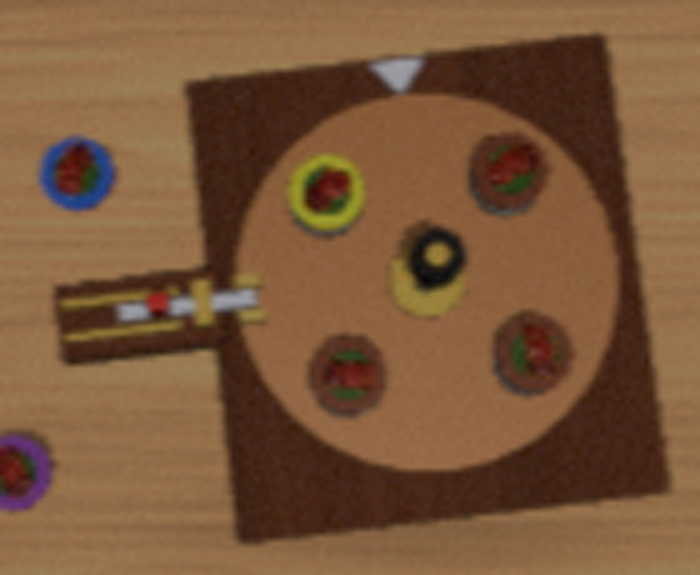

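The crop confirms the choice: red handle at (158,302), yellow pot at (326,193), knob at (436,256) and arrow at (398,75). Next I'll refine the plinth yaw and check the guide's height.

```bash
cat >> h.py <<'E'
def atz(s,u,v,z):
    d=s['T'][:3,:3]@[(u-s['cx'])/s['fx'],(v-s['cy'])/s['fy'],1];o=s['T'][:3,3];return o+d*(z-o[2])/d[2]
def totool(o,p):
    from scipy.spatial.transform import Rotation as Ro
    return Ro.from_euler('xyz',o['ee_rot']).inv().apply(np.array(p)-o['tool_pos'])*1000
E
python3 - <<'E'
from h import *
s=dict(np.load('/tmp/top.npz'));P=cloud(s)
q=[atz(s,195+u/5,135+v/5,.02)[:2] for u,v in [(188,84),(604,36),(667,490),(241,541)]]
q=np.array(q);print(q.round(4),q.mean(0))
for i in range(4):
    d=q[(i+1)%4]-q[i];print(np.hypot(*d).round(3),np.degrees(np.arctan2(d[1],d[0])).round(2))
for n,u,v,z in [('yel',326,190,.085),('A',508,172,.085),('B',347,374,.085),('C',533,352,.085),('knob',438,255,.165),('handle',158,301,.096),('arrow',398,75,.02),('blue',77,174,.05),('guide',203,301,.056)]:
    print(n,atz(s,195+u/5,135+v/5,z).round(4))
print('guide z',P[190:200,228:250,2].round(3).max(0))
Z=P[...,2];m=(Z>.155)&(Z<.175);m[:,:270]=0;m[:,295:]=0;m[:170]=0;m[205:]=0
print('knobtop',m.sum(),P[m].mean(0))
E
```

```text
[[ 0.6885  0.0568]
 [ 0.7248 -0.2762]
 [ 0.3626 -0.3144]
 [ 0.326   0.0166]] [ 0.52549702 -0.12928339]
0.335 -83.78
0.364 -173.98
0.333 96.31
0.365 6.33
yel [ 0.5893 -0.0509  0.085 ]
A [ 0.6019 -0.1894  0.085 ]
B [ 0.4489 -0.0651  0.085 ]
C [ 0.4643 -0.205   0.085 ]
knob [ 0.5261 -0.1288  0.165 ]
handle [0.5039 0.076  0.096 ]
arrow [ 0.6944 -0.1109  0.02  ]
blue [0.6103 0.1419 0.05  ]
guide [0.5089 0.0439 0.056 ]
guide z [0.1   0.065 0.058 0.064 0.062 0.063 0.069 0.065 0.071 0.069 0.06  0.054
 0.06  0.063 0.059 0.061 0.063 0.063 0.065 0.058 0.053 1.583]
knobtop 96 [ 0.52672003 -0.12938707  0.16502333]
```

```bash
python3 - <<'E'
from h import *
o=robot.get_obs();print(totool(o,[.504,.077,.2]))
E
```

```text
[-462.76814144 -335.36191166    4.99747101]
```

{"fn": "arm_command", "kwargs": {"targets": [0,0,-6,-115,-84,5,0,0,0,-12,-231,-168,5,0,0,0,-18,-347,-252,5,0,0,0,-22,-463,-335,5,0,0,0,-22,-463,-335,5,0,0,0,-22,-463,-335,5,0,0,0,-22,-463,-335,5,0,0,0,-22,-463,-335,5,0,0,0,-22,-463,-335,5,0,0,0,-22,-463,-335,5,0,0,0,-22,-463,-335,5,0,0,0,-22,-463,-335,5,0,0,0,-22,-463,-335,5,0,0,0,-22,-463,-335,5,0,0,0,-22,-463,-335,5,0,0,0,-22,-463,-335,5,0,0,0,-22,-463,-335,5,0,0,0,-22,-463,-335,5,0,0,0,-22,-463,-335,5,0,0,0,-22,-463,-335,5,0]}}

```text
time: 2.1
tool_pos: [0.5045, 0.078, 0.2006]
ee_rot: [3.141, 0.0, -3.039]
wrist_force: [-0.3, 0.2, 0.5]
width: 0.0471
finger_force: 0.0
```

```bash
python3 - <<'E'
from h import *
o=robot.get_obs();print(totool(o,[.504,.077,.072]),o['tool_pos'],o['ee_rot'],o['width'])
s=snap('side');cv2.imwrite('pics/c2.png',cv2.resize(s['color'][90:310,150:350,::-1],None,fx=2.7,fy=2.7))
E
```

```text
[  0.58828246  -0.95655616 128.57904928] [0.50446027 0.07799583 0.20057927] [ 3.14149101e+00  2.21714614e-04 -3.03906377e+00] 0.04711026391982509
```

View pics/c2.png

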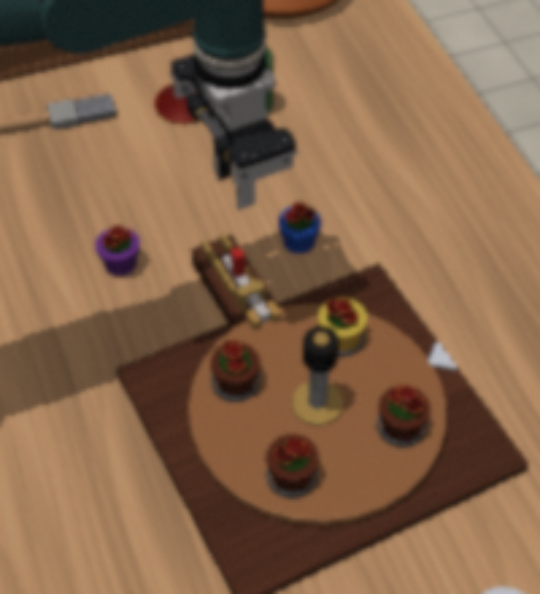

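The gripper hangs at (245,180), above the red handle at (238,260), and everything on the table is undisturbed. Descending and closing next.

{"fn": "arm_command", "kwargs": {"targets": [0,0,0,0,-1,30,0,0,0,0,0,-1,60,0,0,0,0,0,-1,85,0,0,0,0,0,-1,105,0,0,0,0,0,-1,118,0,0,0,0,0,-1,127,0,0,0,0,0,-1,127,0,0,0,0,0,-1,127,1,0,0,0,0,-1,127,1,0,0,0,0,-1,127,1,0,0,0,0,-1,127,1,0,0,0,0,-1,127,1,0,0,0,0,-1,127,1]}}

```text
time: 3.45
tool_pos: [0.5051, 0.077, 0.0741]
ee_rot: [3.141, 0.001, -3.039]
wrist_force: [-0.1, 0.4, 2.1]
width: 0.0159
finger_force: 30.0
```

{"fn": "arm_command", "kwargs": {"targets": [0,0,0,0,5,0,1,0,0,0,0,10,0,1,0,0,0,0,15,0,1,0,0,0,0,20,0,1,0,0,0,0,25,0,1,0,0,0,0,30,0,1,0,0,0,0,35,0,1,0,0,0,0,39,0,1,0,0,0,0,43,0,1,0,0,0,0,46,0,1,0,0,0,0,48,0,1,0,0,0,0,48,0,1,0,0,0,0,48,0,1]}}

```text
time: 4.75
tool_pos: [0.4999, 0.1246, 0.0741]
ee_rot: [-3.141, 0.001, -3.039]
wrist_force: [-0.5, -3.0, 5.4]
width: 0.0159
finger_force: 30.0
```

{"fn": "arm_command", "kwargs": {"targets": [0,0,0,0,2,0,1,0,0,0,0,2,0,1,0,0,0,0,0,0,0,0,0,0,0,0,0,0,0,0,0,0,0,0,0,0,0,0,0,0,0,0,0,0,0,0,0,-20,0,0,0,0,0,0,-50,0,0,0,0,0,0,-90,0.3,0,0,0,0,0,-130,0,0,0,0,0,0,-130,0]}}

```text
time: 5.85
tool_pos: [0.5028, 0.1254, 0.2105]
ee_rot: [3.141, 0.013, -3.039]
wrist_force: [-0.5, 0.4, 1.7]
width: 0.0472
finger_force: 0.0
```

```bash
python3 - <<'E'
from h import *
o=robot.get_obs();print(totool(o,[.5262,-.129,.2]),totool(o,[.5262,-.129,.128]),o['joint_positions'],o['width'],o['tool_pos'])
s=snap('side');cv2.imwrite('pics/c3.png',cv2.resize(s['color'][90:310,150:350,::-1],None,fx=2.7,fy=2.7))
E
```

```text
[   2.9476232  -255.45878741   10.16808213] [   3.85385942 -255.53013977   82.16234332] [ 1.34552345e-01  5.47102601e-03  1.44608286e+00  5.92120926e-04
  1.67742658e+00 -1.53880596e+00] 0.04719374901460994 [0.50283263 0.12539315 0.21045753]
```

View pics/c3.png

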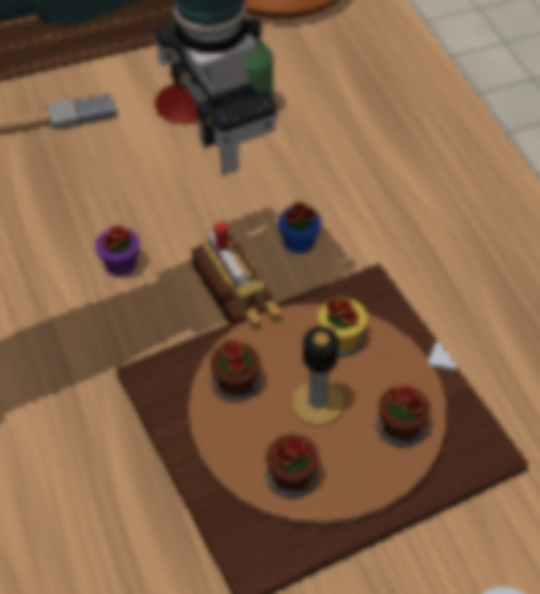

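The handle has moved back to (222,236) and the bolt tip is clear of the brass blocks. The pots are undisturbed, so I'm going to the knob.

{"fn": "arm_command", "kwargs": {"targets": [0,0,0,0,-30,0,-0.5,0,0,0,0,-70,0,-1,0,0,0,0,-110,0,-1,0,0,0,0,-150,0,-1,0,0,0,0,-190,0,-1,0,0,0,0,-225,0,-1,0,0,0,0,-245,0,-1,0,0,0,0,-255,0,-1,0,0,0,0,-255,0,-1,0,0,0,0,-255,0,-1,0,0,0,0,-255,0,-1]}}

```text
time: 7.0
tool_pos: [0.5257, -0.1278, 0.2033]
ee_rot: [3.141, -0.0, -3.038]
wrist_force: [-0.3, -0.4, -0.7]
width: 0.0942
finger_force: 0.0
```

```bash
python3 - <<'E'
from h import *
o=robot.get_obs();print(totool(o,[.5262,-.129,.128]),o['width'],o['tool_pos'],o['ee_rot'])
E
```

```text
[-0.39958715 -1.29470782 75.26285653] 0.09423104898225161 [ 0.52568587 -0.12780821  0.20326386] [ 3.14084791e+00 -1.56157097e-04 -3.03775952e+00]
```

{"fn": "arm_command", "kwargs": {"targets": [0,0,0,0,-1,25,-1,0,0,0,0,-1,45,-1,0,0,0,0,-1,60,-1,0,0,0,0,-1,70,-1,0,0,0,0,-1,74,-1,0,0,0,0,-1,74,-1,0,0,0,0,-1,74,0.1,0,0,0,0,-1,74,0.3,0,0,0,0,-1,74,1,0,0,0,0,-1,74,1,0,0,0,0,-1,74,1,0,0,0,0,-1,74,1,0,0,0,0,-1,74,1]}}

```text
time: 8.3
tool_pos: [0.5258, -0.13, 0.1294]
ee_rot: [3.141, 0.0, -3.039]
wrist_force: [-0.1, 6.4, 0.4]
width: 0.0412
finger_force: 4.1
```

{"fn": "arm_command", "kwargs": {"targets": [0,0,0,0,0,0,1,0,0,0,0,0,0,1,0,0,0,0,0,0,1,0,0,0,0,0,0,1]}}

```text
time: 8.7
tool_pos: [0.5257, -0.1291, 0.1294]
ee_rot: [3.14, -0.0, -3.039]
wrist_force: [-1.0, 5.2, 1.6]
width: 0.0395
finger_force: 30.0
```

The knob is gripped firmly (39.5 mm, 30 N). Turning 45° clockwise seen from above.

{"fn": "arm_command", "kwargs": {"targets": [0,0,1,0,0,0,1,0,0,3,0,0,0,1,0,0,5.5,0,0,0,1,0,0,8,0,0,0,1,0,0,10.5,0,0,0,1,0,0,13,0,0,0,1,0,0,15.5,0,0,0,1,0,0,18,0,0,0,1,0,0,20.5,0,0,0,1,0,0,23,0,0,0,1,0,0,25.5,0,0,0,1,0,0,28,0,0,0,1,0,0,30.5,0,0,0,1,0,0,33,0,0,0,1,0,0,35.5,0,0,0,1,0,0,38,0,0,0,1,0,0,40.5,0,0,0,1,0,0,43,0,0,0,1,0,0,44.5,0,0,0,1,0,0,45,0,0,0,1]}}

```text
time: 10.7
tool_pos: [0.5263, -0.1273, 0.1294]
ee_rot: [3.137, -0.003, 2.46]
wrist_force: [0.8, 11.3, 1.4]
width: 0.0395
finger_force: 30.0
```

{"fn": "arm_command", "kwargs": {"targets": [0,0,0,0,0,0,1,0,0,0,0,0,0,1,0,0,0,0,0,0,1]}}

```text
time: 11.0
tool_pos: [0.5263, -0.1272, 0.1294]
ee_rot: [3.137, -0.003, 2.461]
wrist_force: [1.7, 9.9, 1.4]
width: 0.0395
finger_force: 30.0
```

```bash
python3 - <<'E'
from h import *
a=snap('top');s=snap('side')
i=cv2.resize(a['color'][135:250,195:335,::-1],None,fx=3,fy=3);j=cv2.resize(s['color'][130:310,185:350,::-1],None,fx=1.9166,fy=1.9166)[:345]
cv2.imwrite('pics/c4.png',np.hstack([i,j[:,:]])); print(i.shape,j.shape)
E
```

```text
(345, 420, 3) (345, 316, 3)
```

View pics/c4.png

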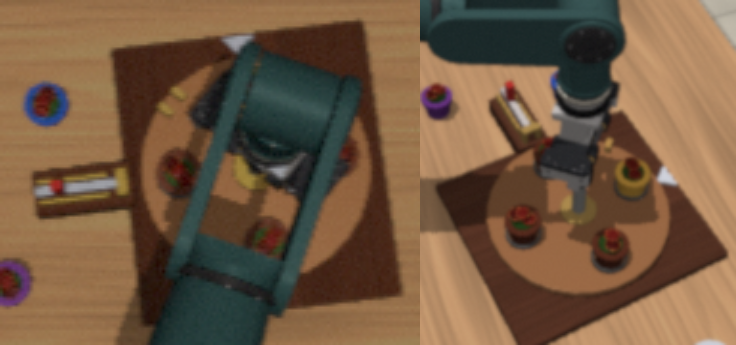

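In the side half, the yellow pot stands at (633,175) in line with the arrow at (668,175). All the pots are upright and the bolt is still back. I'll check the position numerically.

```bash
python3 - <<'E'
from h import *
s=dict(np.load('/tmp/side.npz'));P=cloud(s);C=s['color'].astype(int)
m=(C[...,0]>110)&(C[...,1]>90)&(C[...,2]<.45*C[...,1])&(P[...,2]>.05)
m[:, :275]=0;m[:,320:]=0;m[:200]=0;m[250:]=0
c,r=cv2.minEnclosingCircle(P[m][:,:2].astype(np.float32));print('yellow',m.sum(),c,r,P[m].min(0),P[m].max(0))
a=dict(np.load('/tmp/top.npz'));q=[atz(a,195+u/3,135+v/3,.085)[:2] for u,v in [(179,171),(267,238)]]
for p in q+[np.array(c)]:
    d=p-[.5262,-.129];print(p.round(4),np.hypot(*d).round(3),np.degrees(np.arctan2(d[1],d[0])).round(1)-6.2)
E
```

```text
yellow 85 (0.6261141896247864, -0.12069222331047058) 0.02790781669318676 [ 0.59885261 -0.14791005  0.07675377] [ 0.65382442 -0.09598115  0.08773019]
[ 0.5166 -0.0292] 0.1 89.3
[ 0.4312 -0.1383] 0.095 -180.6
[ 0.6261 -0.1207] 0.1 -1.4000000000000004
```

The yellow pot is about 3 mm from the front spot, the grip is 30 N and the table is still. Handing in.

```bash
python3 -c "
from bench import robot
print(robot.close_job())"
```

```text
the job is handed in; nothing more can be done
None
```

I handed the job in, and no verdict came back: the bolt is drawn back about 50 mm, the yellow pot measures about 3 mm from the front spot (14 mm allowed), the pots in view stand upright in their seats, and the gripper still holds the knob at 30 N.

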